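Let the red craft balls out of the lever dispenser

TASK

Let both red balls out of their dispenser: with a fingertip, press down the yellow paddle of the rocking lever that guards the red balls and keep it down so that the gate stays lifted until both have rolled into the white tray, then let the paddle come back up so the gate is shut. Work it by the paddle only: do not touch the gate or pick up or touch any ball, and leave the dispenser with the blue balls and the things standing on the table alone.

Things in the scene. Friction and masses are not known exactly. Their poses are not given: they have to be found in the camera images.
- red_dispenser: Fixed plywood dispenser of the red balls, turned by yaw only; origin on the table top straight below the lever's pivot. Along its own x: paddle at -120 mm (robot side), pivot at 0, gate at +110 mm. The pivot cheeks, 36 mm long (x) and 56 mm apart outside, reach 112 mm above the table.
- red_trough (a point): Floor of the red balls' open trough straight below the gate, 45 mm above the table. The trough runs along the dispenser's y, 46 mm wide, walls 14 mm high, sloping down 8 degrees towards -y; the balls wait on the +y side of the gate and the tray stands at the lower end.
- red_pivot (a point): Hinge axis of the lever of the red dispenser, 100 mm above the table; the axis is the dispenser's y.
- red_lever (a joint): Angle of the rocking lever with the red balls, rad: 0 = beam level and gate shut (its rest), grows as the paddle goes down and the gate end rises; stop at 0.42. A spring returns it to 0: at the paddle about 1 N to start, about 2.3 N at the stop. The gate clears a ball from about 0.25; 0.33 or more lets them run freely.
- red_paddle (a point): Round yellow paddle, 36 mm across and 8 mm thick, on the robot-side end of the lever with the red balls; this point is the centre of its top face, z out of that face. It turns with the lever; at rest its top is 113 mm above the table, and at the stop about 50 mm lower, tilted 0.42 rad.
- red_gate (a point): Grey gate plate, 30 mm wide, 4 mm thick and 50 mm tall, fixed under the far end of the lever with the red balls; this point is the middle of its lower edge. At rest it blocks the trough, its lower edge 6 mm above the trough floor.
- red_tray (a point): Centre of the inner floor (10 mm above the table) of the white tray with grey lining, fixed at the lower end of the trough for the red balls; axes as the dispenser's; inside 95 x 90 mm (x by y), walls up to 50 mm above the table.
- red_ball1_center (a point): Centre of a red ball, 30 mm across, about 14 g, which rolls freely; waits against the gate.
- red_ball2_center (a point): Centre of a red ball, 30 mm across, about 14 g, which rolls freely; waits behind the first one.
- blue_dispenser: Fixed plywood dispenser of the blue balls, turned by yaw only; origin on the table top straight below the lever's pivot. Along its own x: paddle at -120 mm (robot side), pivot at 0, gate at +110 mm. The pivot cheeks, 36 mm long (x) and 56 mm apart outside, reach 112 mm above the table.
- blue_trough (a point): Floor of the blue balls' open trough straight below the gate, 45 mm above the table. The trough runs along the dispenser's y, 46 mm wide, walls 14 mm high, sloping down 8 degrees towards -y; the balls wait on the +y side of the gate and the tray stands at the lower end.
- blue_pivot (a point): Hinge axis of the lever of the blue dispenser, 100 mm above the table; the axis is the dispenser's y.
- blue_lever (a joint): Angle of the rocking lever with the blue balls, rad: 0 = beam level and gate shut (its rest), grows as the paddle goes down and the gate end rises; stop at 0.42. A spring returns it to 0: at the paddle about 1 N to start, about 2.3 N at the stop. The gate clears a ball from about 0.25; 0.33 or more lets them run freely.
- blue_paddle (a point): Round yellow paddle, 36 mm across and 8 mm thick, on the robot-side end of the lever with the blue balls; this point is the centre of its top face, z out of that face. It turns with the lever; at rest its top is 113 mm above the table, and at the stop about 50 mm lower, tilted 0.42 rad.
- blue_gate (a point): Grey gate plate, 30 mm wide, 4 mm thick and 50 mm tall, fixed under the far end of the lever with the blue balls; this point is the middle of its lower edge. At rest it blocks the trough, its lower edge 6 mm above the trough floor.
- blue_tray (a point): Centre of the inner floor (10 mm above the table) of the white tray with grey lining, fixed at the lower end of the trough for the blue balls; axes as the dispenser's; inside 95 x 90 mm (x by y), walls up to 50 mm above the table.
- blue_ball1_center (a point): Centre of a blue ball, 30 mm across, about 14 g, which rolls freely; waits against the gate.
- blue_ball2_center (a point): Centre of a blue ball, 30 mm across, about 14 g, which rolls freely; waits behind the first one.
- glue_bottle: Bystander: white glue bottle with red cap, 60 mm across, 170 mm tall, loose, upright; origin at the centre of its underside.
- glue_stick: Bystander: glue stick with green cap, 29 mm across, 96 mm tall, loose, upright; origin at the centre of its underside.
- paper_cup: Bystander: brown paper cup, 70 mm across the rim, 70 mm tall, loose, upright; origin at the centre of its underside.

How it is judged:
By the outcome, as a careful person would: the job done as asked, in the order asked, and still so for the second after the job is handed in, with the robot touching nothing.
It also fails if it takes over 35 s, if anything falls off the work surface, if the arm or the gripper's body presses on something with over 40 N, if the wrist force passes 120 N, or if a joint passes its speed limit or range.

ROBOT

A 7-joint arm with a two-finger parallel gripper is mounted at the origin on the work surface. World frame = base frame: x ahead of the robot, y to its left, z up, the work surface at z = 0. Lengths are in m, angles in rad, forces in N, time in s.
With the tool pointing down it reaches from about 0.425 to 0.875 m from the base axis. Payload 4.7 kg.
Tool frame: the origin (TCP) lies at the very end of the fingers, on their centre line; the grasp point (between the pads) lies 19 mm behind it; z points along the fingers, y is the line along which they close (so a half turn about z gives the same grasp; the last joint's range is limited). The gripper opens to 87 mm and grips with 3 to 60 N. Pads are 19 mm wide; open, the fingers measure 117 mm over their backs; the gripper's body (75 mm by 190 mm) begins 51 mm behind the grasp point.
Start: joints at [1.204, 0.321, -0.07, 1.45, 0.023, 1.371, -0.057], TCP at [0.242, -0.603, 0.223] pointing down, gripper open.
Joint ranges: [-2.86, 2.86], [-0.3, 2.09], [-1.38, 1.24], [0.06, 2.45], [-1.56, 4.7], [0.09, 2.05], [-2.69, 2.69]. Speed limits (rad/s): [2.57, 2.57, 3.14, 3.14, 3.14, 3.14, 3.14].

INTERFACE

Orientations are given as a rotation vector (axis times angle).
In Python, from bench import ctrl, imaging, ticket gives the robot as it stands.
- The arm moves only by the tool jog_arm, never from a script. Its argument "rows" is text: rows parted by semicolons, each of 7 numbers parted by spaces: the shift along the tool's x, y, z in cm, then the turn, a rotation vector about the tool's x, y, z in rad, then the closure, from -1 (fully open) to 1 (shut), so that 0 is half open. A call has 1 to 5 rows; each row shifts and turns the commanded pose from where the row before left it, along the tool's axes as they then stand; what a row does not reach is not made up. A row lasts 1/8 s, in which the tool goes at most 62.5 mm and 10.7 degrees, less where a joint would pass 70% of its speed; a pose out of reach is approached as far as the arm can. A call with a gripper value outside its range is refused whole. The fingers move at their own pace and stop on an object; "force" is the grip in N (left out, the last holds). Time passes only in rows, so rows that do not move let the fingers close. It gives the time, the measured TCP pose, the force, the opening and the grip force at its end, in the units of the state.
- ctrl.get_state(): the state, without advancing time (a new reading comes with each control period).
- imaging.get_image(name): name is "scene" or "top"; returns a dict with "img" (480x640x3 uint8, blue, green, red), "vertical_fov" (degrees; the focal length in pixels is half the picture's height over the tangent of half this angle, whatever the lens; pixels are square), "cx", "cy" (the principal point, pixels), "k1" (the pictures are not rectified: a ray, as slopes to the right and down, at radius r is drawn at 1 + k1 r^2 times it, then the intrinsics apply), "origin" and "orientation" of the camera in the world. Camera axes: x right, y down, z forward; pixel columns grow to the right and rows downward; lengths in m; the calibration is good to about 2 mm. A picture is of the moment at which its call begins. There is no depth.
- ticket.close_job(): hands the job in; it is judged then, once.
The state is a dict: "time": time; "joint_positions": joint angles; "qd": joint speeds; "joint_torque": joint torques, N m; "position": TCP position; "tool_rot": TCP orientation; "ft_force": force on the tool from outside, world axes, zero at the start; "torque": the same for the moment, N m; "grip_width": opening from 0.0 (shut) to 1.0 (fully open); "grip_force": force on a finger pad.
Only numpy, scipy, OpenCV 4.12 (cv2) and the standard library are available. Lean on these libraries where they do the work, as an engineer would, in place of code of your own. Each camera call takes 0.05 s, during which the arm holds its last target. There are 200 camera calls.

## Working session

There is one attempt and no reset: what is moved stays moved. The work goes in short steps, Python scripts to look and compute and a tool call to move; the robot and the scene stay as the last step left them, time stands still between calls to the robot, and variables do not carry over. Pictures are saved under pics/ and viewed, at most 10 in all, crops included, and the job is handed in when it is done.

Besides the shell and the picture viewer there is one more tool, called after "Call:" by a JSON object that holds its "fn" and its "kwargs". jog_arm: Moves the arm, as the interface text tells. Its arguments: {"type":"object","properties":{"rows":{"type":"string"},"force":{"type":"number"}},"required":["rows"]}

```bash
mkdir -p pics
cat > h.py <<'E'
import numpy as np, cv2
from bench import ctrl, imaging, ticket
from scipy.spatial.transform import Rotation as R
def snap(n,f=None):
    d=imaging.get_image(n)
    if f: cv2.imwrite('pics/'+f,d['img'])
    return d
def rot(d):
    o=np.array(d['orientation'],float)
    return o if o.shape==(3,3) else R.from_rotvec(o).as_matrix()
def K(d):
    f=240/np.tan(np.radians(d['vertical_fov'])/2)
    return np.array([[f,0,d['cx']],[0,f,d['cy']],[0,0,1.]])
def ray(d,u,v):
    k=K(d); p=np.array([(u-k[0,2])/k[0,0],(v-k[1,2])/k[1,1]]); s=p.copy()
    for _ in range(30): s=p/(1+d['k1']*(s@s))
    return rot(d)@np.array([*s,1])
def onz(d,u,v,z):
    r=ray(d,u,v);o=np.array(d['origin']);return o+r*(z-o[2])/r[2]
def proj(d,P):
    c=rot(d).T@(np.array(P)-d['origin']);s=c[:2]/c[2];s=s*(1+d['k1']*(s@s));k=K(d)
    return k[0,0]*s[0]+k[0,2],k[1,1]*s[1]+k[1,2]
def blobs(d,col,amin=30):
    h=cv2.cvtColor(d['img'],cv2.COLOR_BGR2HSV)
    rg={'y':[(20,110,90),(36,255,255)],'b':[(98,120,50),(130,255,255)]}
    if col=='r': m=cv2.inRange(h,(0,140,60),(8,255,255))|cv2.inRange(h,(172,140,60),(180,255,255))
    else: m=cv2.inRange(h,*rg[col])
    n,l,s,c=cv2.connectedComponentsWithStats(m)
    return [(c[i].round(1).tolist(),s[i].tolist()) for i in range(1,n) if s[i,4]>amin]
E
python3 - <<'E'
from h import *
for n in('scene','top'):
    d=snap(n,n+'0.png');print(n,d['origin'],d['orientation'],d['vertical_fov'],d['cx'],d['cy'],d['k1'])
    for c in 'yrb':print(c,blobs(d,c))
s=ctrl.get_state();print(s['time'],s['position'],s['tool_rot'],s['grip_width'])
E
```

```text
scene [1.36150517 0.00609005 0.57843795] [-1.60244598 -1.63823248  0.8677463 ] 56.42625900443876 316.06922116303855 233.74455846953225 0.013624466307998993
y [([317.8, 57.3], [309, 54, 21, 11, 60]), ([183.8, 134.1], [58, 119, 241, 33, 4454]), ([330.6, 191.8], [74, 122, 493, 149, 23724]), ([531.5, 129.3], [520, 127, 26, 6, 116]), ([546.8, 148.3], [519, 134, 62, 25, 765]), ([155.0, 155.3], [116, 152, 73, 8, 278]), ([42.8, 186.7], [0, 158, 132, 63, 3182]), ([507.0, 221.8], [493, 204, 33, 28, 434]), ([130.8, 218.8], [120, 215, 19, 9, 101]), ([5.5, 225.0], [0, 223, 15, 5, 48]), ([583.5, 227.9], [555, 223, 64, 14, 452]), ([111.2, 229.0], [73, 225, 68, 9, 402]), ([509.9, 236.2], [491, 232, 41, 8, 238]), ([616.7, 246.1], [594, 240, 46, 13, 53]), ([92.0, 275.0], [81, 273, 27, 4, 66]), ([270.7, 369.5], [0, 278, 640, 170, 47420]), ([549.6, 296.1], [535, 295, 29, 4, 81]), ([431.3, 311.1], [394, 306, 81, 16, 475]), ([247.5, 314.8], [211, 308, 80, 14, 486]), ([74.1, 336.8], [69, 332, 11, 12, 97]), ([53.0, 350.0], [46, 346, 16, 9, 89])]
r [([504.4, 117.6], [503, 110, 3, 17, 34]), ([489.9, 180.3], [
[... 1017 characters left out ...]
 [220, 211, 25, 29, 180]), ([268.8, 228.9], [264, 218, 15, 27, 173]), ([420.4, 274.6], [412, 243, 16, 49, 348]), ([400.0, 264.6], [392, 244, 16, 40, 266]), ([241.2, 293.3], [234, 257, 16, 50, 262]), ([264.2, 276.1], [261, 258, 7, 38, 141]), ([635.0, 379.0], [629, 369, 11, 19, 123]), ([596.6, 456.7], [517, 409, 123, 71, 3711])]
r [([634.4, 163.0], [629, 156, 11, 17, 54]), ([564.9, 187.4], [537, 164, 75, 42, 541]), ([237.6, 199.9], [229, 194, 19, 12, 149]), ([116.8, 256.6], [112, 253, 10, 9, 46]), ([169.6, 281.4], [164, 276, 12, 12, 122])]
b [([385.6, 189.3], [375, 184, 22, 12, 177])]
0.1 [ 0.24131472 -0.60300056  0.22159267] [-3.08321001e+00 -5.94192432e-01  6.62288636e-04] 0.9977722313394197
```

View pics/scene0.png

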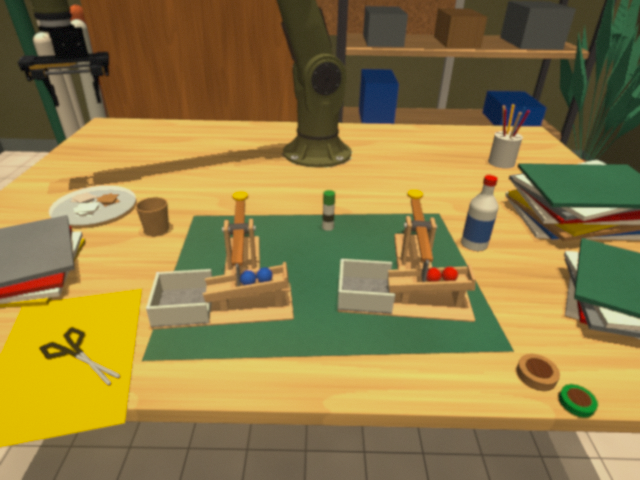

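View pics/top0.png

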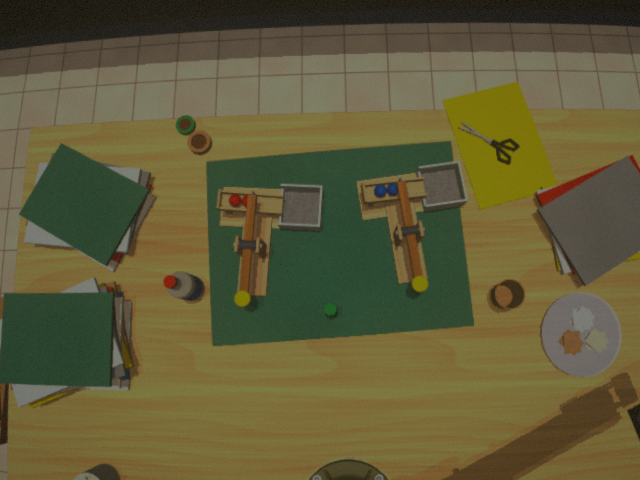

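The pictures show the red dispenser with its paddle at (242,298) in top and (415,193) in scene. The pivot is at about (247,245) in top and the balls at (235,200). The glue stick is at (330,310) in top and the glue bottle at (180,285), clear of the paddle.

Run:
```python
from h import *
def pad(d,x0,y0,r=16):
    h=cv2.cvtColor(d['img'],cv2.COLOR_BGR2HSV)
    m=cv2.inRange(h,(22,215,110),(34,255,255)); z=np.zeros_like(m); z[y0-r:y0+r,x0-r:x0+r]=1; m=m*z
    n,l,s,c=cv2.connectedComponentsWithStats(m);i=1+np.argmax(s[1:,4]);return c[i],s[i]
t=snap('top');s=snap('scene')
(a,sa),(b,sb)=pad(t,242,298),pad(s,415,193);print(a,sa,b,sb)
p=onz(t,*a,.113);print('top',p);print('scene',onz(s,*b,.113))
r1,r2=ray(t,*a),ray(s,*b);k=np.linalg.lstsq(np.c_[r1,-r2],s['origin']-t['origin'],rcond=None)[0]
print('tri',t['origin']+k[0]*r1,s['origin']+k[1]*r2)
for n,q,z in(('pivot',(247,245),.112),('beamfar',(251,197),.106),('gluestick',(330,310),.096),('cap',(171,281),.17),('ball',(235,200),.065)):
    print(n,onz(t,*q,z))
st=ctrl.get_state();print(st['position'],R.from_rotvec(st['tool_rot']).as_matrix().round(3))
```

```text
[241.88586957 297.73369565] [235 290  15  16 184] [414.87254902 193.44117647] [408 190  15   8 102]
top [0.47648517 0.2207192  0.113     ]
scene [0.48102423 0.22059563 0.113     ]
tri [0.47665847 0.22121402 0.11062741] [0.47671391 0.22164573 0.11072149]
pivot [0.59274351 0.21093272 0.112     ]
beamfar [0.70391486 0.20462492 0.106     ]
gluestick [0.44784781 0.03025988 0.096     ]
cap [0.50919738 0.36077708 0.17      ]
ball [0.70910504 0.25051363 0.065     ]
[ 0.24140824 -0.60316274  0.22188406] [[ 0.928  0.372 -0.001]
 [ 0.372 -0.928  0.001]
 [-0.    -0.001 -1.   ]]
```

Call:
{"fn": "jog_arm", "kwargs": {"rows": "5 -3.2 0 0 0 0 1;5 -3.2 0 0 0 0 1;5 -3.2 0 0 0 0 1;5 -3.2 0 0 0 0 1;5 -3.2 0 0 0 0 1", "force": 10}}

```text
time: 0.82
position: [0.415, -0.3603, 0.2226]
tool_rot: [3.084, 0.594, 0.0]
ft_force: [0.3, 0.8, -0.6]
grip_width: 0.518
grip_force: 0.0
```

Call:
{"fn": "jog_arm", "kwargs": {"rows": "2.7 -5.1 0 0 0 0 1;2.7 -5.1 0 0 0 0 1;2.7 -5.1 0 0 0 0 1;2.7 -5.1 0 0 0 0 1;2.7 -5.1 0 0 0 0 1"}}

```text
time: 1.45
position: [0.4446, -0.0732, 0.2226]
tool_rot: [3.084, 0.594, 0.001]
ft_force: [1.0, -0.1, 0.1]
grip_width: 0.019
grip_force: 0.0
```

Call:
{"fn": "jog_arm", "kwargs": {"rows": "2.7 -5.1 0 0 0 0 1;2.7 -5.1 0 0 0 0 1;2.7 -5.1 0 0 0 0 1;2.7 -5.1 0 0 0 0 1;0 0 0 0 0 0 1"}}

```text
time: 2.08
position: [0.4682, 0.1601, 0.2228]
tool_rot: [-3.08, -0.608, -0.001]
ft_force: [-0.6, -0.2, -0.4]
grip_width: 0.008
grip_force: 0.0
```

Call:
{"fn": "jog_arm", "kwargs": {"rows": "0 0 0 0 0 -0.18 1;2 -2.3 0 0 0 0 1;2 -2.3 0 0 0 0 1;0 0 5 0 0 0 1;0 0 0 0 0 0 1"}}

```text
time: 2.7
position: [0.4761, 0.2124, 0.1693]
tool_rot: [3.018, 0.869, -0.012]
ft_force: [-0.0, -0.3, 0.4]
grip_width: 0.004
grip_force: 0.0
```

Run:
```python
from h import *
s=snap('scene','scene1.png');t=snap('top','top1.png')
a=s['img'][130:340,320:540];b=t['img'][170:350,150:350]
cv2.imwrite('pics/c1.png',np.hstack([cv2.resize(a,(400,400)),cv2.resize(b,(400,400))]))
st=ctrl.get_state();print(st['time'],st['position'],st['tool_rot'],st['ft_force'],st['joint_positions'])
```

```text
2.8 [0.47886583 0.2137017  0.17307471] [ 3.01904232e+00  8.67420244e-01 -6.99846827e-04] [ 0.51927682 -0.75909809  0.03683256] [ 0.33574949  0.16212894 -0.87215791  1.80242401  0.13147517  1.23757882
 -1.58442843]
```

View pics/c1.png

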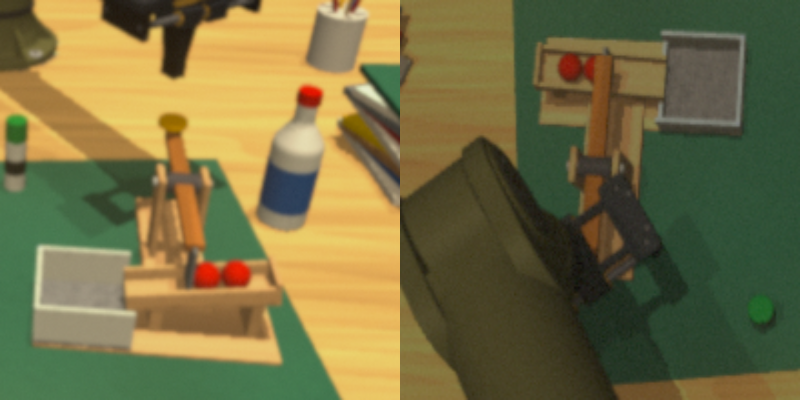

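View pics/scene1.png

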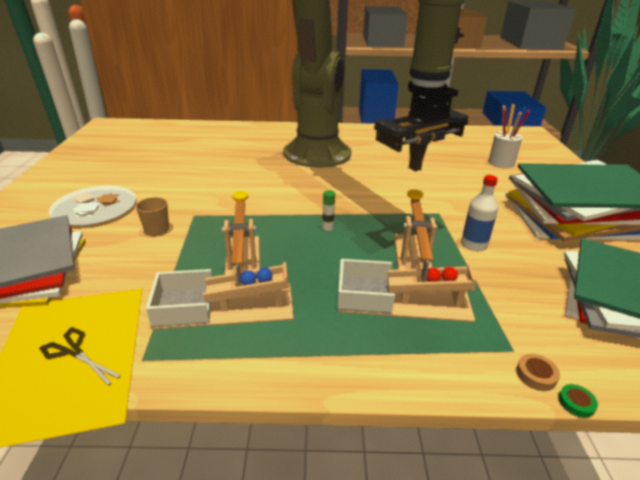

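Call:
{"fn": "jog_arm", "kwargs": {"rows": "-0.2 -0.9 0 0 0 0 1;0 0 4.5 0 0 0 1;0 0 2.0 0 0 0 1;0 0 2.0 0 0 0 1;0 0 0.8 0 0 0 1"}}

```text
time: 3.42
position: [0.4728, 0.2212, 0.0793]
tool_rot: [3.019, 0.869, 0.002]
ft_force: [0.1, -0.7, 3.1]
grip_width: 0.009
grip_force: 1.1
```

Call:
{"fn": "jog_arm", "kwargs": {"rows": "0 0 0.6 0 0 0 1;0 0 0 0 0 0 1"}}

```text
time: 3.68
position: [0.4727, 0.2215, 0.0739]
tool_rot: [-3.019, -0.869, -0.002]
ft_force: [0.4, -0.4, 2.2]
grip_width: 0.003
grip_force: 1.1
```

Run:
```python
from h import *
s=snap('scene','scene2.png');t=snap('top','top2.png')
a=s['img'][130:340,320:540];b=t['img'][170:350,150:350]
cv2.imwrite('pics/c2.png',np.hstack([cv2.resize(a,(400,400)),cv2.resize(b,(400,400))]))
st=ctrl.get_state();print(st['time'],st['position'],st['tool_rot'],st['ft_force'])
```

```text
3.775 [0.47265918 0.22144979 0.07416627] [3.01887119e+00 8.69289141e-01 1.80909630e-03] [-0.00528129 -0.36273817  3.54303785]
```

View pics/c2.png

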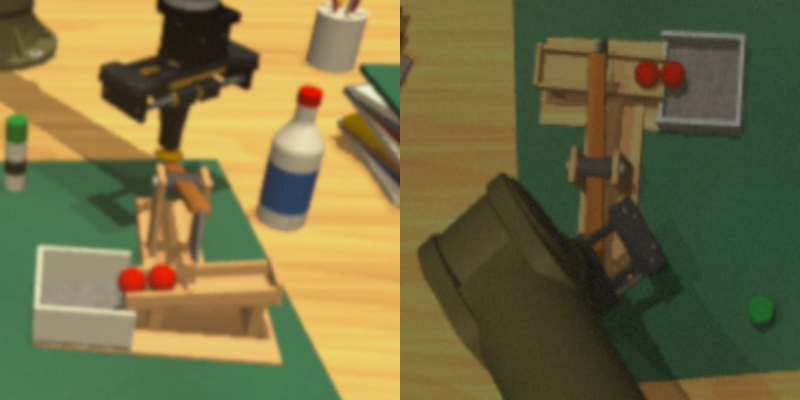

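The gate is up, and both balls are past it and rolling into the tray. I'll hold for about 1.25 s and check before releasing.

Call:
{"fn": "jog_arm", "kwargs": {"rows": "0 0 0 0 0 0 1;0 0 0 0 0 0 1;0 0 0 0 0 0 1;0 0 0 0 0 0 1;0 0 0 0 0 0 1"}}

```text
time: 4.4
position: [0.4721, 0.2213, 0.0735]
tool_rot: [-3.019, -0.869, -0.0]
ft_force: [0.8, -0.2, 2.9]
grip_width: 0.006
grip_force: 1.1
```

Call:
{"fn": "jog_arm", "kwargs": {"rows": "0 0 0 0 0 0 1;0 0 0 0 0 0 1;0 0 0 0 0 0 1;0 0 0 0 0 0 1;0 0 0 0 0 0 1"}}

```text
time: 5.03
position: [0.4721, 0.2213, 0.0735]
tool_rot: [-3.019, -0.87, -0.0]
ft_force: [1.1, 0.7, 3.2]
grip_width: 0.003
grip_force: 1.1
```

Run:
```python
from h import *
s=snap('scene');t=snap('top')
a=s['img'][130:340,320:540];b=t['img'][170:350,150:350]
cv2.imwrite('pics/c3.png',np.hstack([cv2.resize(a,(400,400)),cv2.resize(b,(400,400))]))
```

```text
(no output)
```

View pics/c3.png

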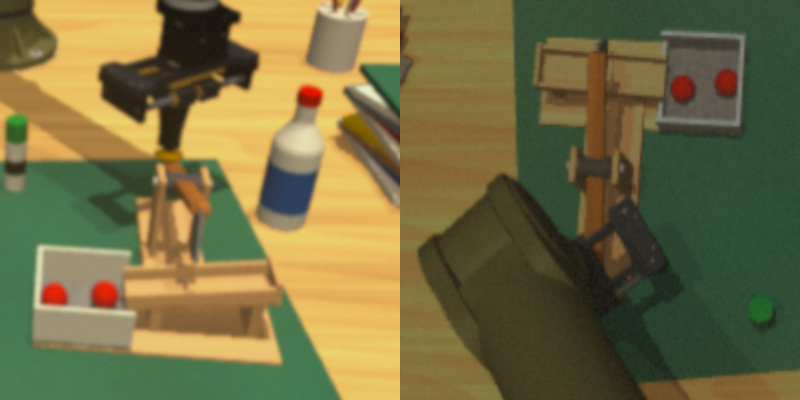

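Both balls are in the tray, so I'll release the paddle gently and retreat.

Call:
{"fn": "jog_arm", "kwargs": {"rows": "0 0 -1.2 0 0 0 1;0 0 -1.5 0 0 0 1;0 0 -1.5 0 0 0 1;0 0 -3 0 0 0 1;0 0 -4 0 0 0 1"}}

```text
time: 5.75
position: [0.4719, 0.2206, 0.1866]
tool_rot: [3.018, 0.869, -0.001]
ft_force: [-0.8, -0.3, 0.3]
grip_width: 0.002
grip_force: 0.0
```

Call:
{"fn": "jog_arm", "kwargs": {"rows": "0 0 -3 0 0 0 1;0 0 0 0 0 0 1;0 0 0 0 0 0 1;0 0 0 0 0 0 1;0 0 0 0 0 0 1"}}

```text
time: 6.38
position: [0.4716, 0.221, 0.2147]
tool_rot: [-3.019, -0.87, 0.003]
ft_force: [0.2, 0.7, -0.1]
grip_width: 0.001
grip_force: 0.0
```

Run:
```python
from h import *
s=snap('scene');t=snap('top')
a=s['img'][130:340,320:540];b=t['img'][170:350,150:350]
cv2.imwrite('pics/c4.png',np.hstack([cv2.resize(a,(400,400)),cv2.resize(b,(400,400))]))
```

```text
(no output)
```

View pics/c4.png

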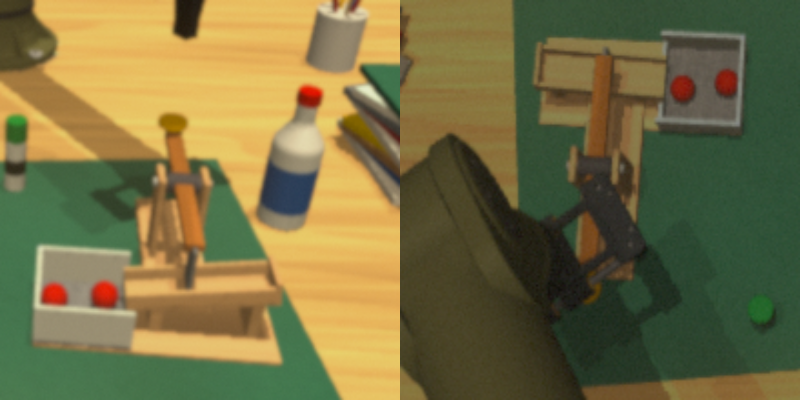

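The paddle is back up, the gate is shut, both balls rest in the tray and the arm is clear.

```bash
python3 -c "
from bench import ticket
print(ticket.close_job())"
```

```text
the job is handed in; nothing more can be done
None
```

Both red balls rolled into the white tray, the paddle is back up with the gate shut, the arm touched nothing but the paddle, and the job was handed in at about 6.5 s on the robot's clock.

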